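# Pop a sauce pot out of the dispenser and stop it on the runway

## Robot

A 7-joint arm with a two-finger parallel gripper is mounted at the origin on the work surface. World frame = base frame: x ahead of the robot, y to its left, z up, the work surface at z = 0. Lengths are in m, angles in rad, forces in N, time in s.
With the tool pointing down it reaches from about 0.4 to 0.85 m from the base axis. Payload 10.4 kg.
Tool frame: the origin (TCP) lies at the very end of the fingers, on their centre line; the grasp point (between the pads) lies 19 mm behind it (r.pinch_z is the distance from the TCP to the grasp point, in m); z points along the fingers, y is the line along which they close (so a half turn about z gives the same grasp; the last joint's range is limited). The gripper opens to 87 mm and grips with 3 to 60 N. Pads are 19 mm wide; open, the fingers measure 117 mm over their backs; the gripper's body (75 mm by 190 mm) begins 51 mm behind the grasp point.
Start: joints at [-1.142, 0.332, -0.065, 1.46, 0.022, 1.35, -0.088], TCP at [0.273, 0.562, 0.223] pointing down, gripper open.
Joint ranges: [-2.6, 2.6], [-0.5, 2.12], [-1.47, 1.34], [0.16, 2.42], [-1.27, 4.41], [0.06, 2.06], [-2.6, 2.6]. Speed limits (rad/s): [2.22, 2.22, 2.79, 2.79, 3.14, 3.14, 3.14].

## Interface

Orientations are given as a unit quaternion [x, y, z, w].
In Python, from bench import sensors, vision, r gives the robot as it stands.
- The arm moves only by the shell command python3 -m crank 'ROWS' [OPENING] [FORCE]. ROWS is JSON, a list of rows, each a list of 2 entries, a list of its own where there are three numbers: the shift along the tool's x, y, z normalised to -1 to 1, where 1 is 3 cm, then the turn about the tool's z normalised to -1 to 1, where 1 is 8 degrees. A call has 1 to 12 rows; each row shifts and turns the commanded pose from where the row before left it, along the tool's axes as they then stand; what a row does not reach is not made up. A row lasts 1/8 s, in which the tool goes at most 62.5 mm and 10.7 degrees, less where a joint would pass 70% of its speed; a pose out of reach is approached as far as the arm can. A call with a number of a shift or a turn outside -1 to 1 is refused whole. A call with a gripper value outside its range is refused whole. OPENING is the opening, from 0 (shut) to 1 (fully open), set as the call begins (- or left out, the last holds). The fingers move at their own pace and stop on an object; FORCE is the grip in N (left out, the last holds). Time passes only in rows, so rows that do not move let the fingers close. It gives the time, the measured TCP pose, the force, the opening and the grip force at its end, in the units of the state.
- sensors.read_state(): the state, without advancing time (a new reading comes with each control period).
- vision.camera(name): name is "scene" or "top" or "wrist"; returns the picture (480x640x3 uint8, red, green, blue); there is no depth.
- vision.camera_model(name): a dict with "vertical_fov" (degrees; the focal length in pixels is half the picture's height over the tangent of half this angle, whatever the lens; pixels are square), "cx", "cy" (the principal point, pixels), "camera_from_world" (4x4, takes a point from world to camera coordinates); the wrist camera has in their place "hand_eye" (4x4, takes a point from camera to tool coordinates, whose origin is the TCP and whose axes are the flange's). Camera axes: x right, y down, z forward; pixel columns grow to the right and rows downward; lengths in m; the calibration is good to about 2 mm. A picture is of the moment at which its call begins: read the wrist's pose just before it. camera_model takes no time and is no camera call.
- r.close_job(): hands the job in; it is judged then, once.
The state is a dict: "time": time; "joint_positions": joint angles; "joint_vel": joint speeds; "joint_torque": joint torques, N m; "ee_pos": TCP position; "eef_rot": TCP orientation; "ft_force": force on the tool from outside, world axes, zero at the start; "torque": the same for the moment, N m; "width": finger opening in m; "grip_force": force on a finger pad.
Only numpy, scipy, OpenCV 4.12 (cv2) and the standard library are available. Lean on these libraries where they do the work, as an engineer would, in place of code of your own. Each camera call takes 0.05 s, during which the arm holds its last target. There are 200 camera calls.

## Task

Press the key of the pot dispenser right down with one finger, so that the spring pops the loaded sauce pot out, and trap the pot on the runway with the other finger before it slides off the end. Do not grip or lift the pot, and leave everything else on the bench alone. Finish while holding: the key still held down by the one finger and the pot, upright on the runway, still held back by the other.

Things in the scene. Friction and masses are not known exactly. Their poses are not given: they have to be found in the camera images.
- dispenser: steel pot dispenser, screwed down. Origin on the bench (z = 0) under the centre of the loaded pot; pushes the pot out along its -x. In its frame, mm: flat runway, top at z = 35, from x = 20 to its open end at x = -95; rails along both sides (to z = 40, y = 22 to 26 and -22 to -26) leave a 44 wide lane about y = 0; spring housing behind the pot, x = 30 to 160, 66 wide, 60 tall
- key_top (a point): centre of the top of the key, a level steel paddle 34 (dispenser's x) by 28 (its y) mm, at x = -70, y = 62, z = 57 mm in the dispenser's frame at rest, z = 47 fully down: a tip there is 12 mm above the runway, clear of the rails. One fingertip on the key and the other over the mid lane, about 62 mm apart across the runway, come down together, the second in the popped pot's way
- key (a joint): travel of the key downwards in m: 0 at rest, 0.010 fully down at its hard stop. It springs back when let go: about 2.5 N starts it, 5 to 7 N holds it down. A catch on it (x = -26 to -20, 12 mm wide, 7 mm above the runway, in front of the pot) sinks with it and lets the pot go at about 7 mm of travel
- pusher (a joint): travel of the spring pusher along the dispenser's -x in m: 0 behind the loaded pot, 0.100 fully out, the pot then gone off the end. Once let go it shoves the pot with about 2 N at about 0.2 to 0.3 m/s, so the pot is off the end in about half a second unless a finger already stands in the lane; it goes on pushing the stopped pot against the finger
- pot_center (a point): centre (half-way up) of the loaded sauce pot, a straight round white pot of 40 mm diameter and 32 mm height, 45 g, with a foil top; it stands upright on the runway, at first with its centre over the dispenser's origin, so at 51 mm above the bench
- runway_end (a point): middle of the open end of the runway, on the runway's top face: x = -95, y = 0, z = 35 mm in the dispenser's frame
- spare_a: one of two further pots like the loaded one, standing on the bench to the -y side of the dispenser, to be left alone; origin at the centre of its underside
- spare_b: the other spare pot, to be left alone; origin at the centre of its underside
- measure: steel measuring mug, 76 mm across, 70 mm tall, on the +y side of the dispenser, to be left alone; origin at the centre of its underside
- jar: amber jar, 52 mm across, 75 mm tall, on the +y side of the dispenser, to be left alone; origin at the centre of its underside
- spoon: steel spoon, 160 mm long, lying on the bench beyond the open end of the runway, to be left alone
- cup: clear cup, 70 mm across, 60 mm tall, to be left alone; origin at the centre of its underside
- mixbowl: steel bowl, 170 mm across, 65 mm tall, to be left alone; origin at the centre of its underside

How it is judged:
On the way, in this order (a step that is already met when the one before it is completed fails the run):
1. the key is being pressed, with a finger (value of joint key above 0.002 m and contact force between the fingers and key above 0.5 N).
2. the pot has popped out at least 20 mm and is stopped by a finger, the key still down (value of joint key above 0.007 m and x of pot_center in the frame of dispenser below -0.02 m and contact force between the fingers and pot above 0.4 N), for 0.2 s.
At the end, for the whole second after the job is handed in: The key is held at least 7 mm down by a finger; the pot, popped out by at least 20 mm and with its centre at least 5 mm short of the runway's open end, stands upright (within 0.2 rad) and still on the runway, pressed against a finger with at least 0.4 N (all of step 2 and contact force between the fingers and key above 0.5 N and x of pot_center in the frame of dispenser above -0.09 m and height (world z) of pot_center between 0.046 and 0.057 m and angle between pot_center's own z axis and vertical below 0.2 rad and linear speed of pot below 0.02 m/s); the arm keeps its last pose, push and grip.
It fails at once if the pot is lifted or carried (height (world z) of pot_center above 0.062 m).
It fails at once if the pot slides off the runway (height (world z) of pot_center below 0.04 m or x of pot_center in the frame of dispenser below -0.097 m).
It fails at once if the pot is tipped over (angle between pot_center's own z axis and vertical above 0.5 rad).
It fails at once if something else on the bench is disturbed (moved over 15 mm) (distance of any of spare_a, spare_b, measure, jar, spoon, cup, mixbowl from where it was at the start of the episode above 0.015 m).
It also fails if it takes over 29 s, if anything falls off the work surface, if the arm or the gripper's body presses on something with over 40 N, if the wrist force passes 120 N, or if a joint passes its speed limit or range.

## Working session

There is one attempt and no reset: what is moved stays moved. The work goes in short steps, Python scripts to look and compute and a shell command to move; the robot and the scene stay as the last step left them, time stands still between calls to the robot, and variables do not carry over. Pictures are saved under pics/ and viewed, at most 10 in all, crops included, and the job is handed in when it is done.

```bash
ls; mkdir -p pics; python3 - <<'E'
from bench import sensors, vision, r
import cv2,numpy as np
np.set_printoptions(precision=4,suppress=True)
for n in ("top","scene"):
    cv2.imwrite(f"pics/{n}0.png",vision.camera(n)[:,:,::-1]); print(vision.camera_model(n))
print(vision.camera_model("wrist"));print(sensors.read_state())
E
```

```text
pics
{'vertical_fov': 50.199077664398125, 'cx': 313.8358944775042, 'cy': 250.85993288370236, 'camera_from_world': array([[-0.0124, -0.9998, -0.0139,  0.0251],
       [-0.9988,  0.013 , -0.0465,  0.5548],
       [ 0.0467,  0.0133, -0.9988,  1.5056],
       [ 0.    ,  0.    ,  0.    ,  1.    ]])}
{'vertical_fov': 44.24637621462211, 'cx': 320.47979832155323, 'cy': 234.6575189798839, 'camera_from_world': array([[-0.3499,  0.9366,  0.0161,  0.1889],
       [ 0.7704,  0.2975, -0.5639, -0.3661],
       [-0.5329, -0.1849, -0.8257,  1.8706],
       [ 0.    ,  0.    ,  0.    ,  1.    ]])}
{'vertical_fov': 63.507334578230015, 'cx': 322.2046295495576, 'cy': 232.93755420272993, 'hand_eye': array([[ 0.0001, -0.9705, -0.2413,  0.067 ],
       [ 1.    ,  0.0002, -0.0005, -0.0009],
       [ 0.0005, -0.2413,  0.9705, -0.1631],
       [ 0.    ,  0.    ,  0.    ,  1.    ]])}
{'time': 0.1, 'joint_positions': array([-1.1416,  0.3328, -0.0647,  1.4608,  0.0216,  1.3499, -0.0885]), 'joint_vel': array([ 0.0001, -0.0019, -0.    , -0.0014, -0.0001, -0.0008,  0.0003]), 'joint_torque': array([  0.0019, -62.4547,   0.0249, -39.0717,  -0.0615,   0.0367,
         0.    ]), 'ee_pos': array([0.2727, 0.562 , 0.2219]), 'eef_rot': array([ 0.224 ,  0.9746, -0.0006, -0.0001]), 'ft_force': array([ 0.0706,  0.5984, -0.9194]), 'torque': array([ 0.0492, -0.0103, -0.0478]), 'grip_force': 0.0, 'width': 0.08706069477212289}
```

View pics/top0.png

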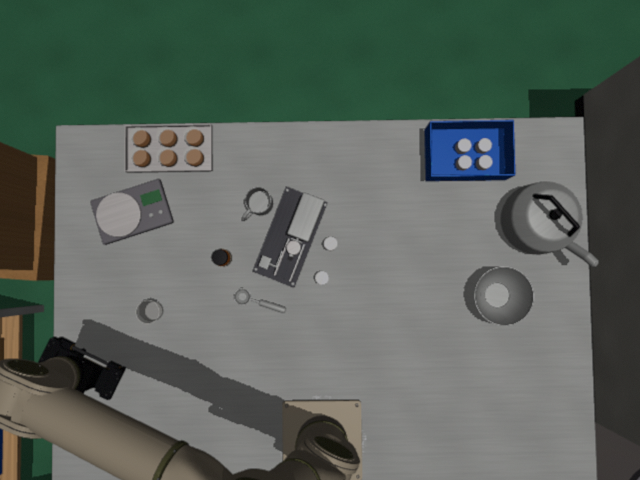

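View pics/scene0.png

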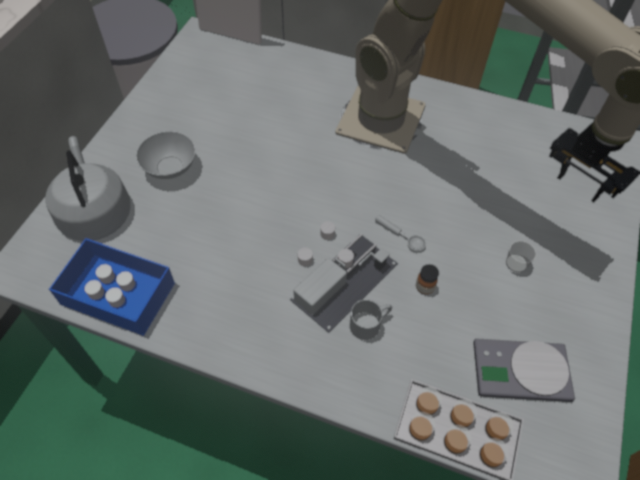

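Top view: the loaded pot is near (293,247), the housing runs up to (315,195), the key paddle is near (265,263), and the runway end is near (280,278). Next I'll enlarge that area and cast rays.

```bash
cat > h.py <<'E'
import numpy as np,cv2
from bench import sensors, vision, r
from scipy.spatial.transform import Rotation as R
np.set_printoptions(precision=4,suppress=True)
def ray(name,uv,z,pose=None):
    m=vision.camera_model(name); f=240/np.tan(np.radians(m["vertical_fov"])/2)
    d=np.array([(uv[0]-m["cx"])/f,(uv[1]-m["cy"])/f,1])
    if name=="wrist":
        T=np.eye(4);T[:3,:3]=R.from_quat(pose[1]).as_matrix();T[:3,3]=pose[0];T=T@m["hand_eye"]
    else: T=np.linalg.inv(m["camera_from_world"])
    D=T[:3,:3]@d;o=T[:3,3]
    return o+D*(z-o[2])/D[2]
E
python3 - <<'E'
from h import *
im=cv2.imread("pics/top0.png")
c=cv2.resize(im[180:300,220:360],None,fx=5,fy=5,interpolation=cv2.INTER_CUBIC);cv2.imwrite("pics/c1.png",c)
g=cv2.inRange(cv2.cvtColor(im,cv2.COLOR_BGR2HSV),(0,0,185),(180,40,255))
for k in cv2.findContours(g,0,2)[0]:
    x,y,w,h=cv2.boundingRect(k)
    if cv2.contourArea(k)>30 and 220<x<360 and 170<y<300: print(cv2.minAreaRect(k))
E
```

```text
(no output)
```

View pics/c1.png

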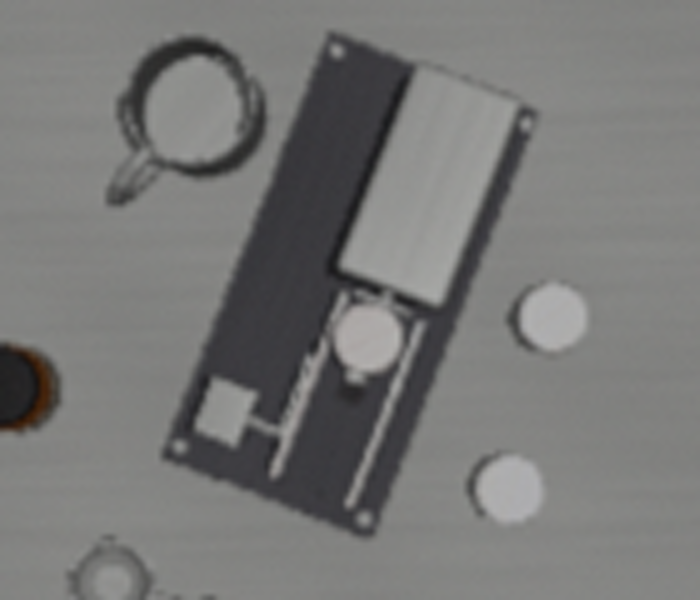

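The pot's foil top is at crop (367,340), the key paddle at (226,411), the rails end near (275,475) and (350,503), and the housing edges give the axis.

```bash
cat > plan.py <<'E'
from h import *
def go(org,yaw,dx,dy,z,xd=-.070,yd=.031):
    """delta in tool axes to put TCP at dispenser (xd,yd), height z; tool y // dispenser y"""
    s=sensors.read_state(); M=R.from_quat(s["eef_rot"]).as_matrix()
    X=np.array([np.cos(yaw),np.sin(yaw),0]);Y=np.array([-X[1],X[0],0])
    t=np.r_[org,0]+xd*X+yd*Y;t[2]=z
    a=np.degrees(np.arctan2(Y@M[:,0],Y@M[:,1]))  # turn about tool z: y' = y cos a - x sin a
    a=-a; a=(a+90)%180-90
    print("target",t,"ee",s["ee_pos"],"delta tool/30mm",M.T@(t-s["ee_pos"])/.03,"turn/8deg",a/8,a,"q7",s["joint_positions"][6])
E
python3 - <<'E'
from h import *; from plan import go
P=lambda X,Y,z:ray("top",(220+(X+.5)/5-.5,180+(Y+.5)/5-.5),z)
pot=P(367,340,.067);key=P(226,411,.057)
c=[P(415,65,.06),P(340,268,.06),P(522,103,.06),P(440,305,.06)]
e=(P(275,475,.04)+P(350,503,.04))/2
print(pot,key,e,np.array(c))
d=(c[0]-c[1]+c[2]-c[3]);yaw=np.arctan2(d[1],d[0])
X=np.array([np.cos(yaw),np.sin(yaw)]);Y=np.array([-X[1],X[0]])
for n,q in(("key",key),("end",e),("housing",(c[1]+c[3])/2)):print(n,(q-pot)[:2]@X,(q-pot)[:2]@Y)
print(yaw,np.degrees(yaw))
go(pot[:2],yaw,0,0,.16)
E
```

```text
[0.5626 0.0769 0.067 ] [0.5233 0.1591 0.057 ] [0.4778 0.1109 0.04  ] [[ 0.7217  0.0478  0.06  ]
 [ 0.6047  0.0924  0.06  ]
 [ 0.6988 -0.0137  0.06  ]
 [ 0.5826  0.035   0.06  ]]
key -0.06705208763001436 0.06172853312590671
end -0.09146362156703683 0.00013056562384328174
housing 0.03370958129047473 -0.0007053331540725124
-0.3804249799756953 -21.796745773956197
target [0.5092 0.1316 0.16  ] ee [0.2727 0.562  0.2219] delta tool/30mm [-13.3522  -9.4624   2.0751] turn/8deg -0.5112205735741995 -4.089764588593596 q7 -0.08851923984670151
```

```bash
python3 -m crank '[[[-0.5,-0.35,0],0],[[-0.9,-0.65,0],0],[[-0.9,-0.65,0],0],[[-0.9,-0.65,0],0],[[-0.9,-0.65,0],0],[[-0.9,-0.65,0],0],[[-0.9,-0.65,0],0],[[-0.9,-0.65,0],0],[[-0.9,-0.65,0],0],[[-0.9,-0.65,0],0],[[-0.9,-0.65,0.3],0],[[-0.9,-0.65,0.3],0]]' 0.54
python3 -m crank '[[[-0.9,-0.65,0.4],0],[[-0.9,-0.65,0.4],0],[[-0.9,-0.65,0.4],0],[[-0.9,-0.65,0.3],0],[[-0.3,-0.3,0],-0.5],[[0,0,0],0],[[0,0,0],0],[[0,0,0],0]]'
python3 - <<'E'
from h import *; from plan import go
s=sensors.read_state()
cv2.imwrite("pics/w1.png",vision.camera("wrist")[:,:,::-1])
yaw=-.3804;go(np.array([.5626,.0769])+.003*np.array([np.cos(yaw),np.sin(yaw)]),yaw,0,0,.16)
print(s["width"],s["time"],s["ft_force"])
E
```

```text
time: 1.6
ee_pos: [0.4557, 0.2213, 0.2044]
eef_rot: [0.225, 0.974, 0.0, 0.0]
ft_force: [0.2, 0.4, 1.1]
width: 0.0472
grip_force: 0.0
time: 2.6
ee_pos: [0.5223, 0.0951, 0.1597]
eef_rot: [0.19, 0.982, 0.0, 0.0]
ft_force: [-0.8, 0.3, 0.0]
width: 0.0471
grip_force: 0.0
target [0.5119 0.1306 0.16  ] ee [0.5224 0.095  0.1596] delta tool/30mm [ 0.7643  0.9693 -0.0112] turn/8deg -0.007839306361526965 -0.06271445089221572 q7 0.9709196468394142
0.047098890844170266 2.6 [-0.8216  0.2794  0.0365]
```

View pics/w1.png

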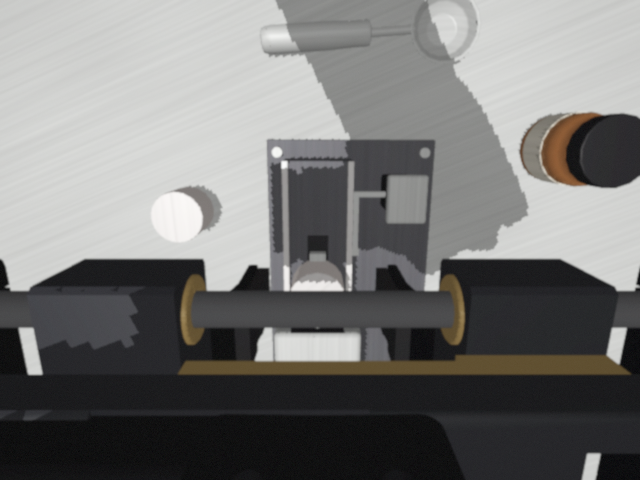

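The wrist view is well aligned with the dispenser. The key paddle is centred at about (407,199) and spans 386–428 × 175–223; the rail ends are at about (284,162) and (350,162).

```bash
python3 - <<'E'
from h import *
s=sensors.read_state();p=(s["ee_pos"],s["eef_rot"])
k=ray("wrist",(407,199),.057,p);e=(ray("wrist",(284,162),.04,p)+ray("wrist",(350,162),.04,p))/2
print("key",k,"end",e)
yaw=-.3804;X=np.array([np.cos(yaw),np.sin(yaw)]);Y=np.array([-X[1],X[0]]);print((k-e)[:2]@X,(k-e)[:2]@Y, "tcp target from key",k[:2]-.031*Y,"from end",e[:2]+.025*X+.031*Y)
E
python3 -m crank '[[[0.4,0.5,0],0],[[0.37,0.47,0],0],[[0,0,0.7],0],[[0,0,0.7],0],[[0,0,0.7],0],[[0,0,0],0],[[0,0,0],0],[[0,0,0],0]]'
```

```text
key [0.5205 0.158  0.057 ] end [0.4749 0.1091 0.04  ]
0.024201171448817706 0.062327602287645945 tcp target from key [0.509  0.1292] from end [0.5096 0.1286]
time: 3.65
ee_pos: [0.5126, 0.1303, 0.0975]
eef_rot: [0.19, 0.982, 0.001, 0.001]
ft_force: [-0.1, 0.6, 0.6]
width: 0.0473
grip_force: 0.0
```

```bash
python3 -m crank '[[[0.07,0,0.4],0],[[0,0,0.4],0],[[0,0,0.3],0],[[0,0,0.12],0],[[0,0,0],0],[[0,0,0],0],[[0,0,0],0]]'
python3 -m crank '[[[0,0,0.1],0],[[0,0,0.1],0],[[0,0,0.1],0],[[0,0,0.1],0],[[0,0,0],0],[[0,0,0],0],[[0,0,0],0]]'
```

```text
time: 4.53
ee_pos: [0.5103, 0.1308, 0.0603]
eef_rot: [0.19, 0.982, 0.0, 0.0]
ft_force: [0.4, 0.5, -0.1]
width: 0.0468
grip_force: 0.0
time: 5.4
ee_pos: [0.5103, 0.1309, 0.0481]
eef_rot: [0.19, 0.982, 0.0, 0.0]
ft_force: [2.2, 0.5, 4.2]
width: 0.047
grip_force: 3.1
```

```bash
python3 - <<'E'
from h import *
a=vision.camera("scene")[:,:,::-1][190:310,270:410];b=vision.camera("wrist")[:,:,::-1]
a=cv2.resize(a,None,fx=2.67,fy=2.67,interpolation=cv2.INTER_CUBIC)
b=cv2.resize(b,(400,300));a=cv2.resize(a,(400,300))
cv2.imwrite("pics/p1.png",np.hstack([a,b]))
for _ in range(4):
    vision.camera("scene");s=sensors.read_state();print(s["time"],s["ft_force"],s["grip_force"],s["ee_pos"],s["torque"])
E
```

```text
5.55 [ 2.266  -0.034   4.2092] 3.1131138472119346 [0.5103 0.1309 0.0481] [ 0.3248 -0.561  -0.1311]
5.6 [1.5512 0.9277 4.1289] 3.114360585459508 [0.5103 0.1309 0.0481] [ 0.3277 -0.5066 -0.0947]
5.65 [1.8476 1.0596 4.0134] 3.115660990588367 [0.5103 0.1308 0.0481] [ 0.3361 -0.5972 -0.1017]
5.7 [2.3735 1.7886 3.4636] 3.1163272086996585 [0.5103 0.1309 0.0481] [ 0.3559 -0.577  -0.1423]
```

View pics/p1.png

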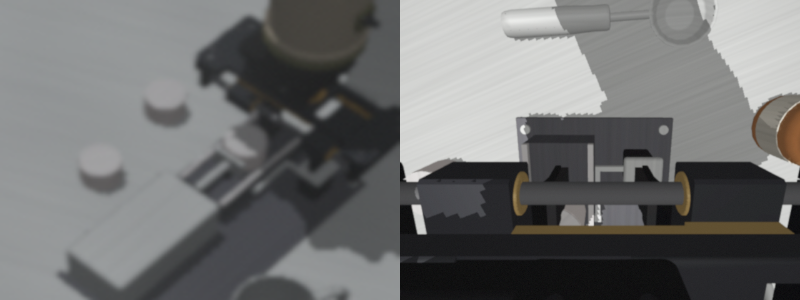

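The pot has popped out clear of the housing and stands upright by the finger: its top is at scene crop (245,140), with the pusher rod behind it. I'll check its position, then press the key to its stop.

```bash
python3 -m crank '[[[0,0,0.05],0],[[0,0,0.05],0],[[0,0,0],0],[[0,0,0],0],[[0,0,0],0]]'
python3 - <<'E'
from h import *
yaw=-.3804;X=np.array([np.cos(yaw),np.sin(yaw)]);Y=np.array([-X[1],X[0]]);o=np.array([.5626,.0769])+.003*X
for uv in((355.8,245),(345,257)):
    p=ray("scene",uv,.067)[:2]-o;print(p@X,p@Y)
m=vision.camera("scene")[:,:,::-1][215:275,320:390];cv2.imwrite("pics/p2.png",cv2.resize(m,None,fx=8,fy=8,interpolation=cv2.INTER_CUBIC))
s=sensors.read_state();print(s["ft_force"],s["ee_pos"],s["torque"],s["joint_torque"])
E
```

```text
time: 6.32
ee_pos: [0.5105, 0.1309, 0.047]
eef_rot: [0.19, 0.982, 0.001, 0.0]
ft_force: [-8.5, -3.5, 28.4]
width: 0.047
grip_force: 15.1
-0.043685354566313866 -0.0021669164847528226
0.0027928554037785856 0.00133814934545622
[-8.2039 -2.4154 29.2487] [0.5105 0.1309 0.047 ] [0.1356 1.5777 0.0673] [ -0.1917 -37.4763   2.6652 -25.7984   0.2992  -2.4419  -0.0838]
```

View pics/p2.png

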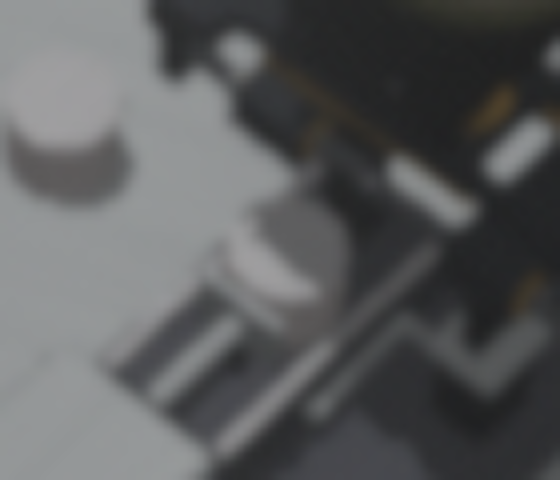

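The pot is upright at x ≈ −44 mm, held at the finger. The key is on its stop with 28 N, so I'll ease off slightly.

```bash
python3 -m crank '[[[0,0,-0.05],0],[[0,0,0],0],[[0,0,0],0],[[0,0,0],0],[[0,0,0],0]]'
```

```text
time: 7.0
ee_pos: [0.5104, 0.1309, 0.0473]
eef_rot: [0.19, 0.982, 0.0, 0.0]
ft_force: [-1.6, -0.6, 14.1]
width: 0.047
grip_force: 7.8
```

```bash
python3 -c "
from bench import r
print(r.close_job())"
```

```text
the job is handed in; nothing more can be done
None
```

I handed the job in at about 7 s, with one finger holding the key on its stop (about 14 N) and the other in the lane, stopping the popped pot upright at about x = −43 mm; the pot's push on that finger was inferred from its position, since I did not measure it directly.

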